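# Stand the fallen figurine in the curing box

## Robot

A 7-joint arm with a two-finger parallel gripper is mounted at the origin on the work surface. World frame = base frame: x ahead of the robot, y to its left, z up, the work surface at z = 0. Lengths are in m, angles in rad, forces in N, time in s.
With the tool pointing down it reaches from about 0.4 to 0.875 m from the base axis. Payload 19.3 kg.
Tool frame: the origin (TCP) lies between the finger pads; the fingertips stand bot.tcp_to_tips ahead of it and the grasp point (between the pads) lies 3 mm ahead of it (bot.tcp_to_tips is the distance from the TCP to the fingertips, in m); x points along the fingers, y is the direction in which the jaws open and shut, and the axes are right-handed (so a half turn about x gives the same grasp; the last joint's range is limited). The gripper opens to 85 mm and grips with 20 to 120 N. Pads are 22 mm wide; open, the fingers measure 114 mm over their backs; the gripper's body (76 mm by 85 mm) begins 54 mm behind the grasp point. The pads swing forward as they close: fully open they stand 13 mm farther back than shut.
Start: joints at [1.053, 0.521, -0.036, 1.599, 0.021, 1.021, -0.113], TCP at [0.271, -0.563, 0.253] pointing down, gripper open.
Joint ranges: [-2.91, 2.91], [-0.3, 2.13], [-1.5, 1.42], [0.17, 2.43], [-1.26, 4.41], [0.16, 1.93], [-2.52, 2.52]. Speed limits (rad/s): [1.89, 1.89, 2.39, 2.39, 3.01, 3.01, 3.01].

## Interface

Orientations are given as [roll, pitch, yaw] about the fixed x, y, z axes, in that order (R = Rz(yaw) Ry(pitch) Rx(roll)).
In Python, from workcell import bot, eyes gives the robot as it stands. The module is installed in compiled form; this text tells all that it offers.
- The arm moves only by the tool step_arm, never from a script. Its argument "targets" is a list that holds one entry, the list of rows, each a list of 7 numbers: the shift along the tool's x, y, z in cm, then the turn, a rotation vector about the tool's x, y, z in rad, then the opening, from 0 (shut) to 1 (fully open). A call has 1 to 10 rows; each row is the pose to reach, as a shift and turn from the pose measured when the call began, along the tool's axes at that moment; what a row does not reach only later rows make up. A row lasts 1/10 s, in which the tool goes at most 50 mm and 8.59 degrees, less where a joint would pass 70% of its speed; a pose out of reach is approached as far as the arm can. A call with a gripper value outside its range is refused whole. The fingers move at their own pace and stop on an object; "grip_force" is the grip in N (left out, the last holds). Time passes only in rows, so rows that repeat a pose let the fingers close. It gives the time, the measured TCP pose, the force and the opening at its end, in the units of the state.
- bot.observe(): the state, without advancing time (a new reading comes with each control period).
- eyes.grab_frame(name): name is "side" or "top"; returns the picture (400x640x3 uint8, red, green, blue); there is no depth.
- eyes.get_calibration(name): a dict with "fx", "fy", "cx", "cy" (pixels), "camera_from_world" (4x4, takes a point from world to camera coordinates). Camera axes: x right, y down, z forward; pixel columns grow to the right and rows downward; lengths in m; the calibration is good to about 2 mm. A picture is of the moment at which its call begins. get_calibration takes no time and is no camera call.
- bot.job_done(): hands the job in, once; it reports no verdict.
The state is a dict: "clock": time; "qpos": joint angles; "qd": joint speeds; "joint_efforts": joint torques, N m; "position": TCP position; "tool_rot": TCP orientation; "force": force on the tool from outside, world axes, zero at the start; "moment": the same for the moment, N m; "grip_width": finger opening in m.
Only numpy, scipy, OpenCV 4.12 (cv2) and the standard library are available. Lean on these libraries where they do the work, as an engineer would, in place of code of your own. Each camera call takes 0.05 s, during which the arm holds its last target.

## Task

The grey resin figurine has toppled onto its back on the blue mat. Stand it upright in the curing box, under the lamp hood, with the two holes of its base plate over the two locating pins so that the plate sits flush on the box floor (facing in or out, either is fine), and let go. Leave the trays, the tweezers and the resin bottle where they are.

Things in the scene. Friction and masses are not known exactly. Their poses are not given: they have to be found in the camera images.
- figurine: grey resin astronaut, 85 to 170 g, 102 mm tall. Origin: centre of the base plate's underside; own z runs base to head, own x out of its front (black visor), y across the shoulders. Starts on its back: x up, z level, head within about 40 degrees of +y, origin 27 mm over the mat's top. Plate 54 (x) by 72 (y) by 8 mm, two 9 mm through holes at y = +-25 mm
- mat: blue hard mat fixed to the shelf, 240 (x) by 240 (y) by 4 mm; origin at the centre of its underside. The figurine can be stood on it for a regrasp
- curing_box: black box fixed to the shelf, 180 (x) by 190 (y) by 245 mm high; origin: centre of underside, own x from open front to back. Floor slab 30 mm high. Lamp hood: underside 213 mm over the shelf, from the back to x = -30 mm, 10 mm past the seat: no room for a vertical gripper. Back wall from x = 60 mm; side walls (y = +-92 mm) only from x = 15 mm back. Its toggle switch is not used
- cradle (a point): the seat: point on the curing box floor midway between the two steel locating pins, 30 mm above the shelf, axes as the box. Pins 6 mm thick, 12 mm tall with conical tips above 8 mm, 25 mm either side of this point along its y
- trays: stack of three clear parts trays, loose bystander, 120 by 90 by 80 mm high; origin at the centre of its underside
- tweezers: stainless tweezers lying flat, loose bystander, 135 mm long (x), 7 mm high; origin on the underside near the middle
- resin_bottle: amber bottle, loose bystander, 56 mm across, 130 mm tall; origin at the centre of its underside
- torso (a point): centre of the figurine's torso, where to grip it: 58 mm from its underside along its z. Torso: flat-sided block 32 by 32 mm (x, y), z = 38 to 78 mm of the figurine; narrower legs below; back pack out to x = -27 mm at z = 49 to 79; arms in front to x = 27 mm at z = 51 to 75; round helmet of 14.5 mm radius centred at z = 88
Not all that is in view belongs to the job. Several things have the shape of the figurine; the one meant has the colours described above.

How it is judged:
At the end, for the whole second after the job is handed in: The figurine stands upright (within 2 degrees) on the curing box floor, its base plate centred on the seat within 4 mm and flush within 2 mm over both pins, at rest and released; trays, tweezers and resin bottle within 20 mm of where they started (horizontal distance between figurine and cradle below 0.004 m and z of figurine in the frame of cradle between -0.002 and 0.002 m and angle between figurine's own z axis and vertical below 0.035 rad and linear speed of figurine below 0.01 m/s and distance of each of trays, tweezers, resin_bottle from where it was at the start of the episode below 0.02 m); the robot touches nothing.
It fails at once if the trays were shifted by more than 20 mm (distance of trays from where it was at the start of the episode above 0.02 m).
It fails at once if the tweezers were shifted by more than 20 mm (distance of tweezers from where it was at the start of the episode above 0.02 m).
It fails at once if the resin bottle was shifted by more than 20 mm (distance of resin_bottle from where it was at the start of the episode above 0.02 m).
It also fails if it takes over 58 s, if anything falls off the work surface, if the arm or the gripper's body presses on something with over 40 N, if the wrist force passes 120 N, or if a joint passes its speed limit or range.

## Working session

There is one attempt and no reset: what is moved stays moved. The work goes in short steps, Python scripts to look and compute and a tool call to move; the robot and the scene stay as the last step left them, time stands still between calls to the robot, and variables do not carry over. Pictures are saved under pics/ and viewed, and the job is handed in when it is done.

Besides the shell and the picture viewer there is one more tool, called after ">>>" by a JSON object that holds its "fn" and its "kwargs". step_arm: Moves the arm, as the interface text tells. Its arguments: {"type":"object","properties":{"targets":{"type":"array","items":{"type":"array","items":{"type":"array","items":{"type":"number"}}}},"grip_force":{"type":"number"}},"required":["targets"]}

```bash
mkdir -p pics; cat > h.py <<'E'
import numpy as np,cv2
from workcell import bot,eyes
def cal(n):
    c=eyes.get_calibration(n); K=np.array([[c['fx'],0,c['cx']],[0,c['fy'],c['cy']],[0,0,1.]]); return K,np.array(c['camera_from_world'])
def ray(n,u,v):
    K,T=cal(n); d=np.linalg.inv(K)@[u,v,1]; R=T[:3,:3]; o=-R.T@T[:3,3]; return o,R.T@d
def onz(n,u,v,z):
    o,d=ray(n,u,v); return o+d*(z-o[2])/d[2]
def proj(n,p):
    K,T=cal(n); q=K@(T[:3,:3]@np.array(p)+T[:3,3]); return q[:2]/q[2]
def save(n,f):
    im=eyes.grab_frame(n); cv2.imwrite('pics/'+f,im[:,:,::-1]); return im
E
python3 - <<'E'
from h import *
for n in('top','side'):
    save(n,n+'0.png'); K,T=cal(n); print(n,K[0],T.round(3).tolist())
s=bot.observe()
for k in s: print(k,np.round(s[k],3))
print(bot.tcp_to_tips)
E
```

```text
top [466.7920883    0.         322.83445845] [[0.023, -1.0, -0.01, -0.078], [-0.998, -0.022, -0.066, 0.529], [0.066, 0.011, -0.998, 1.028], [0.0, 0.0, 0.0, 1.0]]
side [508.81148609   0.         321.82644549] [[-0.989, -0.145, -0.001, 0.513], [-0.093, 0.64, -0.763, 0.154], [0.111, -0.755, -0.647, 1.074], [0.0, 0.0, 0.0, 1.0]]
clock 0.1
qpos [ 1.053  0.522 -0.036  1.6    0.021  1.021 -0.113]
qd [ 0.002 -0.001  0.002 -0.002  0.    -0.     0.002]
joint_efforts [ 4.0000e-03 -9.2849e+01  1.9840e+00 -3.7053e+01  1.8000e-02  6.0000e-03
  0.0000e+00]
position [ 0.27  -0.563  0.253]
tool_rot [-1.522  1.57   2.067]
force [-0.152 -0.821  0.387]
moment [ 0.014 -0.071  0.004]
grip_width 0.085
0.022
```

```bash
ls pics
```

```text
side0.png
top0.png
```

View pics/top0.png

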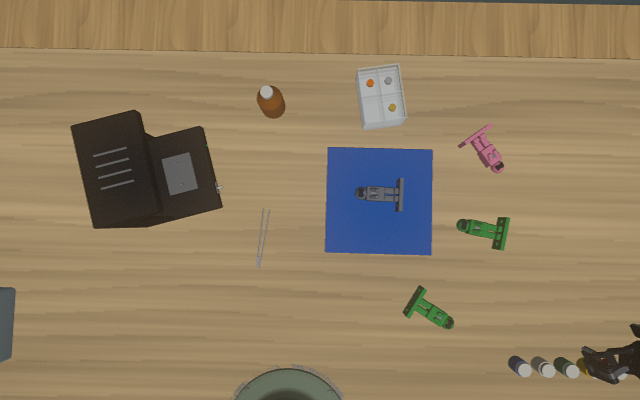

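View pics/side0.png

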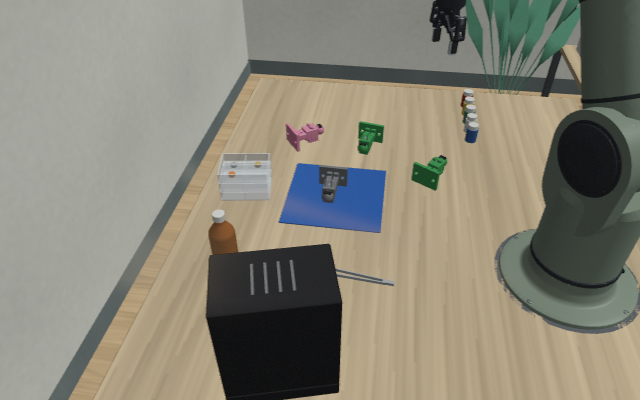

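The grey figurine is on the blue mat at top-view (380,194). The look-alikes are pink at (485,148) and green at (485,230) and (430,307), so the colour picks out the grey one. The box is at (145,170) with its opening to the right (−y). I'll confirm with enlarged crops.

```bash
python3 - <<'E'
import cv2,numpy as np
t=cv2.imread('pics/top0.png');s=cv2.imread('pics/side0.png')
a=cv2.resize(t[165:225,340:420],None,fx=5,fy=5,interpolation=cv2.INTER_CUBIC)
b=cv2.resize(s[155:215,300:380],None,fx=5,fy=5,interpolation=cv2.INTER_CUBIC)
cv2.imwrite('pics/c1.png',np.hstack([a,b]))
c=cv2.resize(t[105:235,65:230],None,fx=4.5,fy=4.5,interpolation=cv2.INTER_CUBIC)
c=np.clip(255*(c/255.)**0.5,0,255).astype('uint8')
cv2.imwrite('pics/c2.png',c)
E
```

```text
(no output)
```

View pics/c1.png

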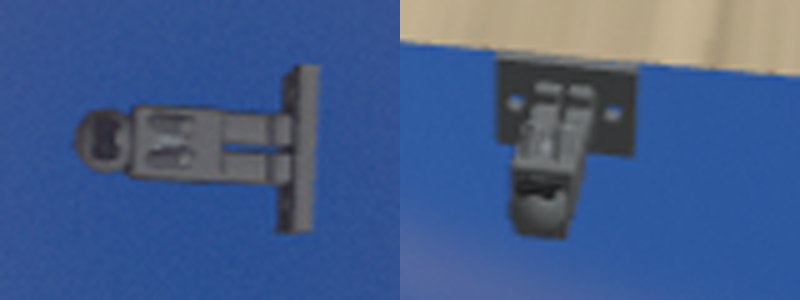

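View pics/c2.png

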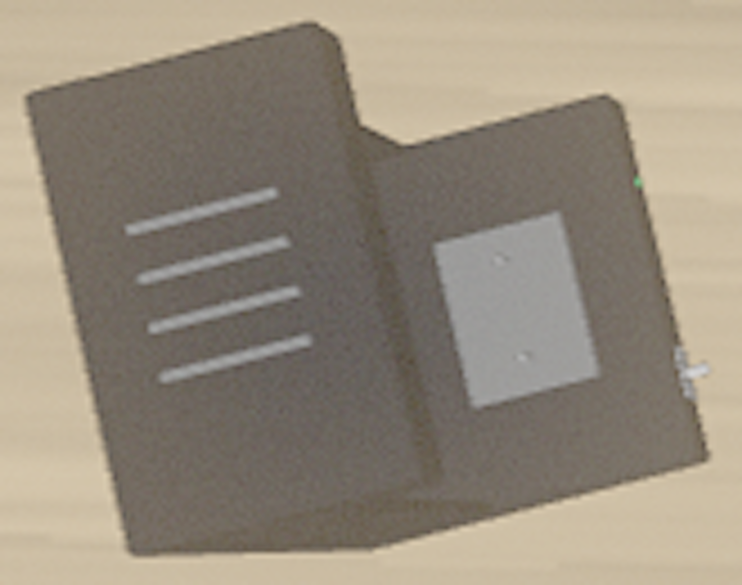

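The crop confirms it: grey figurine, black visor up, head to +y (left), plate at right. Both pins are visible in the top view on the light pad. Now I'll measure.

```bash
python3 - <<'E'
from h import *
t=cv2.imread('pics/top0.png').astype(int)
# pins: local bright/contrast in the pad
g=t.sum(2)
print(g[158:168,170:184]); print(g[180:189,175:188])
# figurine mask: not blue inside mat
sub=t[150:250,330:430]; m=((sub[:,:,0]-sub[:,:,2])<45).astype('uint8')
n,l,st,c=cv2.connectedComponentsWithStats(m); print([(st[i].tolist()) for i in range(1,n) if st[i][4]>30])
k=1+np.argmax(st[1:,4]); M=(l==k)
for u in range(100):
    r=np.where(M[:,u])[0]
    if len(r): print(u+330, r.min()+150, r.max()+150, end=' | ')
print()
# pad corners
for uv in [(65+435/4.5,105+243/4.5),(65+558/4.5,105+211/4.5),(65+599/4.5,105+376/4.5),(65+472/4.5,105+408/4.5)]: print('pad',onz('top',*uv,.03).round(4))
# mat corners
for uv in [(328,148),(433,150),(432,255),(325,253)]: print('mat',onz('top',*uv,.004).round(4))
E
```

```text
[[289 291 284 292 294 293 285 284 282 287 285 294 289 281]
 [281 287 285 282 284 290 286 284 283 290 286 293 294 291]
 [290 286 281 286 281 285 289 287 291 283 292 283 291 283]
 [282 288 293 286 288 257 255 286 296 287 290 286 285 284]
 [284 277 291 287 284 339 298 224 264 285 288 284 291 287]
 [282 284 289 286 261 316 319 280 278 289 291 290 284 292]
 [279 285 290 291 284 285 277 282 287 288 286 292 285 293]
 [289 284 283 288 289 284 285 292 288 288 282 290 290 287]
 [287 278 288 283 280 289 286 283 287 288 283 279 288 286]
 [279 281 281 288 284 283 286 286 292 281 293 295 284 285]]
[[291 295 285 290 290 290 290 289 289 291 287 289 292]
 [283 281 286 290 288 283 291 288 287 292 287 288 286]
 [289 286 284 285 287 293 287 291 291 290 300 288 295]
 [282 289 288 288 285 300 262 234 266 290 290 291 292]
 [292 285 290 291 259 356 350 259 265 286 290 295 292]
 [291 288 286 289 289 295 310 292 281 284 287 290 285]
 [288 287 289 298 287 286 287 295 287 294 293 292 295]
 [282 284 287 290 287 289 287 291 295 294 292 292 289]
 [291 291 289 287 281 289 285 286 288 288 301 295 287]]
[[25, 28, 49,
[... 225 characters left out ...]
186 200 | 371 186 200 | 372 186 200 | 373 186 200 | 374 186 200 | 375 186 200 | 376 186 200 | 377 186 201 | 378 186 201 | 379 187 201 | 380 187 201 | 381 186 201 | 382 187 200 | 383 187 200 | 384 187 201 | 385 187 201 | 386 187 201 | 387 187 201 | 388 188 201 | 389 188 201 | 390 188 201 | 391 188 201 | 392 188 201 | 393 188 201 | 394 188 201 | 395 188 210 | 396 187 211 | 397 180 211 | 398 179 211 | 399 178 211 | 400 178 210 | 401 178 210 | 402 178 205 | 403 178 183 | 
pad [0.5937 0.2948 0.03  ]
pad [0.611  0.2344 0.03  ]
pad [0.5295 0.2106 0.03  ]
pad [0.5123 0.2727 0.03  ]
mat [ 0.6306 -0.0754  0.004 ]
mat [ 0.6312 -0.3144  0.004 ]
mat [ 0.3937 -0.314   0.004 ]
mat [ 0.3925 -0.074   0.004 ]
```

```bash
python3 - <<'E'
from h import *
p1=onz('top',175.7,162.4,.037);p2=onz('top',180.6,184,.037)
print(p1,p2,np.linalg.norm(p1-p2),(p1+p2)/2)
d=p1-p2; print('box y dir',np.arctan2(d[1],d[0]))
pc=np.mean([[0.5937,0.2948],[0.611,0.2344],[0.5295,0.2106],[0.5123,0.2727]],0);print(pc)
# figurine: plate top face underside corners z=.058 : (404,178)&(402.5,210.5) ; head centre z=.031
a=onz('top',403.8,178,.058);b=onz('top',402.4,211.3,.058);h=onz('top',360.7,193.0,.031)
m=(a+b)/2; print(a,b,np.linalg.norm(a-b),m,h)
ax=h-m; print('len',np.hypot(*ax[:2]),'yaw',np.arctan2(ax[1],ax[0]), 'perp',np.arctan2(*(a-b)[[0,1]][::-1]))
# leg/torso centreline rows at z~.047
t1=onz('top',370,193.2,.045);t2=onz('top',392,194.8,.045);dd=t1-t2;print('yawc',np.arctan2(dd[1],dd[0]),t1,t2)
# bystander heights
for n,uv,z in [('trays',(382,97),.08),('bottle',(267,92),.13),('tweez',(263,237),.004)]: print(n,onz('top',*uv,z).round(3))
from scipy.spatial.transform import Rotation as R
s=bot.observe(); print(R.from_euler('xyz',s['tool_rot']).as_matrix().round(3))
E
```

```text
[0.58592869 0.26076797 0.037     ] [0.53824793 0.24781427 0.037     ] 0.04940904465936749 [0.56208831 0.25429112 0.037     ]
box y dir 0.26527285809631534
[0.561625 0.253125]
[ 0.5603594 -0.2400754  0.058    ] [ 0.48865746 -0.23791422  0.058     ] 0.0717345026567112 [ 0.52450843 -0.23899481  0.058     ] [ 0.52767463 -0.14985965  0.031     ]
len 0.08919137838939367 yaw 1.535289830444524 perp -0.030131970806896557
yawc 1.5204519119481836 [ 0.5267876  -0.16911497  0.045     ] [ 0.52437574 -0.21698178  0.045     ]
trays [ 0.73  -0.188  0.08 ]
bottle [0.722 0.051 0.13 ]
tweez [0.425 0.067 0.004]
[[-0.     0.433 -0.901]
 [ 0.001 -0.901 -0.433]
 [-1.    -0.001  0.   ]]
```

```bash
cat >> h.py <<'E'
from scipy.spatial.transform import Rotation as Rt
TILT=np.radians(30)
UP=np.array([0,0,1.])
def frame(h,tilt_vec_main,tilt_vec_sub,y,t=TILT):
    x=np.cos(t)*tilt_vec_main+np.sin(t)*tilt_vec_sub
    return np.column_stack([x,y,np.cross(x,y)])
YF=1.53
f=np.array([np.cos(YF),np.sin(YF),0]); fy=np.array([f[1],-f[0],0])
RG=frame(0,-UP,-f,fy)
BA=0.265+np.pi/2
bx=np.array([np.cos(BA),np.sin(BA),0]); by_=np.array([bx[1],-bx[0],0])
RP=frame(0,bx,-UP,by_)
TORSO=np.array([.5266,-.181,.032])
SEAT=np.array([.562,.2543,.03])
def row(p,R):
    s=bot.observe(); R0=Rt.from_euler('xyz',s['tool_rot']).as_matrix()
    d=R0.T@(np.array(p)-s['position'])*100; w=Rt.from_matrix(R0.T@R).as_rotvec()
    print(np.round(d,2).tolist(),np.round(w,3).tolist())
def st():
    s=bot.observe(); print({k:np.round(s[k],3).tolist() for k in ('clock','qpos','position','force','grip_width')})
E
python3 - <<'E'
from h import *
g=TORSO-.003*RG[:,0]
row(g-.10*RG[:,0],RG); print(g, g-.1*RG[:,0])
E
```

```text
[13.18, -27.89, -42.05] [-1.056, -0.472, 0.284]
[ 0.52666118 -0.17950125  0.03459808] [ 0.52870043 -0.12954285  0.12120062]
```

>>> {"fn": "step_arm", "kwargs": {"targets": [[[13.2, -27.9, -42.0, -1.056, -0.472, 0.284, 1], [13.2, -27.9, -42.0, -1.056, -0.472, 0.284, 1], [13.2, -27.9, -42.0, -1.056, -0.472, 0.284, 1], [13.2, -27.9, -42.0, -1.056, -0.472, 0.284, 1], [13.2, -27.9, -42.0, -1.056, -0.472, 0.284, 1], [13.2, -27.9, -42.0, -1.056, -0.472, 0.284, 1], [13.2, -27.9, -42.0, -1.056, -0.472, 0.284, 1], [13.2, -27.9, -42.0, -1.056, -0.472, 0.284, 1], [13.2, -27.9, -42.0, -1.056, -0.472, 0.284, 1], [13.2, -27.9, -42.0, -1.056, -0.472, 0.284, 1]]], "grip_force": 40}}

```text
clock: 1.1
position: [0.5161, -0.1484, 0.1268]
tool_rot: [-0.002, 1.046, -1.612]
force: [2.0, -0.5, 0.9]
grip_width: 0.0855
```

```bash
python3 - <<'E'
from h import *
g=TORSO-.003*RG[:,0]
st();row(g-.10*RG[:,0],RG)
E
```

```text
{'clock': 1.1, 'qpos': [-0.053, 0.613, -0.093, 1.991, 0.819, 0.83, -0.826], 'position': [0.516, -0.148, 0.127], 'force': [1.961, -0.477, 0.924], 'grip_width': 0.085}
[-0.49, 1.19, -1.95] [0.002, 0.001, 0.0]
```

>>> {"fn": "step_arm", "kwargs": {"targets": [[[-0.5, 1.2, -1.95, 0.002, 0, 0, 1], [-0.5, 1.2, -1.95, 0.002, 0, 0, 1], [-0.5, 1.2, -1.95, 0.002, 0, 0, 1], [-0.5, 1.2, -1.95, 0.002, 0, 0, 1]]]}}

```text
clock: 1.5
position: [0.5282, -0.1306, 0.1215]
tool_rot: [-0.001, 1.046, -1.614]
force: [1.0, -0.4, -0.2]
grip_width: 0.0851
```

```bash
python3 - <<'E'
from h import *
g=TORSO-.003*RG[:,0]
st();row(g,RG)
im=save('top','t1.png')
im2=save('side','s1.png')
a=cv2.resize(im[140:260,320:440],(480,480));b=cv2.resize(im2[120:240,270:390],(480,480))
cv2.imwrite('pics/c3.png',cv2.resize(np.hstack([a,b]),(800,400))[:,:,::-1])
E
```

```text
{'clock': 1.5, 'qpos': [-0.078, 0.636, -0.102, 1.959, 0.805, 0.852, -0.842], 'position': [0.528, -0.131, 0.121], 'force': [0.989, -0.437, -0.235], 'grip_width': 0.085}
[9.97, 0.05, -0.13] [-0.001, 0.001, 0.001]
```

View pics/c3.png

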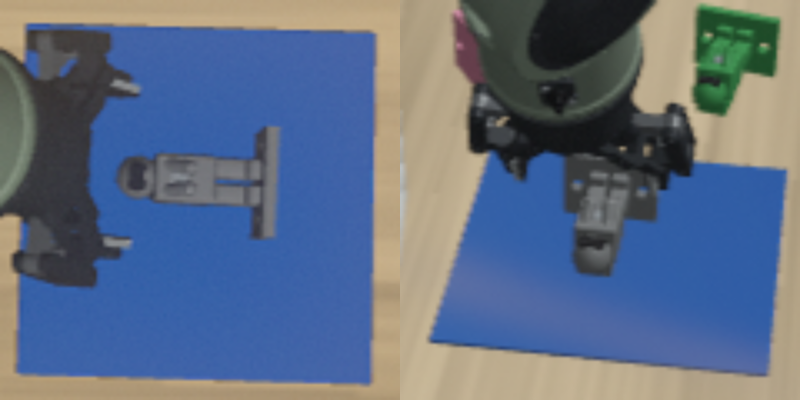

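The fingers straddle the figurine, with pads at crop rows 87 and 242 and the body at row 180. I'll check whether parallax explains the offset.

```bash
python3 - <<'E'
from h import *
s=bot.observe();R=Rt.from_euler('xyz',s['tool_rot']).as_matrix()
tip=s['position']+R[:,0]*.005; print(tip,proj('top',tip))
print(onz('top',320+122*.3,140+165*.3,tip[2]))
E
```

```text
[ 0.52827892 -0.13315968  0.11734625] [355.48739558 189.82931926]
[ 0.52899734 -0.13539696  0.11734625]
```

Parallax accounts for it: predicted row 189.8, seen 189.5. I'll descend, then close.

>>> {"fn": "step_arm", "kwargs": {"targets": [[[4, 0, -0.1, 0, 0, 0, 1], [7, 0, -0.1, 0, 0, 0, 1], [9, 0, -0.1, 0, 0, 0, 1], [10, 0, -0.1, 0, 0, 0, 1], [10, 0, -0.1, 0, 0, 0, 1], [10, 0, -0.1, 0, 0, 0, 0.5], [10, 0, -0.1, 0, 0, 0, 0], [10, 0, -0.1, 0, 0, 0, 0], [10, 0, -0.1, 0, 0, 0, 0], [10, 0, -0.1, 0, 0, 0, 0]]], "grip_force": 50}}

```text
clock: 2.6
position: [0.5268, -0.1795, 0.0353]
tool_rot: [0.002, 1.046, -1.611]
force: [-1.3, 3.0, 9.0]
grip_width: 0.0316
```

>>> {"fn": "step_arm", "kwargs": {"targets": [[[0, 0, 0, 0, 0, 0, 0], [0, 0, 0, 0, 0, 0, 0], [0, 0, 0, 0, 0, 0, 0], [0, 0, 0, 0, 0, 0, 0]]]}}

```text
clock: 3.0
position: [0.5268, -0.1794, 0.0353]
tool_rot: [0.002, 1.046, -1.61]
force: [-0.2, 1.5, 1.9]
grip_width: 0.0315
```

```bash
python3 - <<'E'
from h import *
s=bot.observe();R=Rt.from_euler('xyz',s['tool_rot']).as_matrix()
y=R[:,1].copy(); y[2]=0; y/=np.linalg.norm(y); ff=np.array([-y[1],y[0],0])
RF=np.column_stack([UP,y,ff]); O=TORSO-.058*ff; O[2]=.031
# center across shoulders by pads
O=O+y*np.dot(s['position']-O,y)
X=np.eye(4);X[:3,:3]=R.T@RF;X[:3,3]=R.T@(O-s['position']); np.save('X.npy',X); print(X.round(4))
E
cat >> h.py <<'E'
def tool_for(o,t=0):
    "tool pose to put figurine origin at o upright facing out"
    X=np.load('X.npy'); RFt=np.column_stack([-bx,by_,UP])
    T=np.eye(4);T[:3,:3]=RFt;T[:3,3]=o; T=T@np.linalg.inv(X); return T[:3,3],T[:3,:3]
def fig():
    s=bot.observe();T=np.eye(4);T[:3,:3]=Rt.from_euler('xyz',s['tool_rot']).as_matrix();T[:3,3]=s['position'];return T@np.load('X.npy')
E
python3 - <<'E'
from h import *
s=bot.observe();R=Rt.from_euler('xyz',s['tool_rot']).as_matrix()
row(s['position']+[0,0,.15],R)
p,Rp=tool_for(SEAT-.17*bx+.10*UP); print(p); row(p,Rp)
E
```

```text
[[-8.654e-01  1.000e-03 -5.010e-01  3.360e-02]
 [ 1.200e-03  1.000e+00 -0.000e+00 -0.000e+00]
 [ 5.010e-01 -6.000e-04 -8.654e-01  4.940e-02]
 [ 0.000e+00  0.000e+00  0.000e+00  1.000e+00]]
[-12.98, 0.02, 7.52] [0.0, 0.0, 0.0]
[0.60765955 0.08605208 0.18959505]
[-26.8, 6.99, -15.52] [-0.327, 1.558, -0.089]
```

>>> {"fn": "step_arm", "kwargs": {"targets": [[[-4, 0, 2.3, 0, 0, 0, 0], [-8, 0, 4.6, 0, 0, 0, 0], [-13, 0, 7.5, 0, 0, 0, 0], [-13, 0, 7.5, 0, 0, 0, 0], [-13, 0, 7.5, 0, 0, 0, 0]]]}}

```text
clock: 3.5
position: [0.5271, -0.1794, 0.1869]
tool_rot: [0.009, 1.046, -1.606]
force: [-0.2, -0.3, -1.3]
grip_width: 0.0313
```

```bash
python3 - <<'E'
from h import *
p,Rp=tool_for(SEAT-.17*bx+.10*UP); st(); row(p,Rp)
E
```

```text
{'clock': 3.5, 'qpos': [0.018, 0.525, -0.108, 1.933, 0.759, 0.911, -0.667], 'position': [0.527, -0.179, 0.187], 'force': [-0.227, -0.294, -1.294], 'grip_width': 0.031}
[-13.66, 6.92, -23.13] [-0.327, 1.558, -0.092]
```

>>> {"fn": "step_arm", "kwargs": {"targets": [[[-1.4, 0.7, -2.3, -0.03, 0.15, -0.01, 0], [-2.8, 1.4, -4.6, -0.065, 0.3, -0.02, 0], [-4.2, 2.1, -6.9, -0.1, 0.45, -0.03, 0], [-5.6, 2.8, -9.2, -0.13, 0.6, -0.035, 0], [-7, 3.5, -11.5, -0.16, 0.75, -0.045, 0], [-8.2, 4.2, -13.8, -0.2, 0.9, -0.05, 0], [-9.5, 4.9, -16, -0.23, 1.05, -0.06, 0], [-11, 5.6, -18.3, -0.26, 1.2, -0.07, 0], [-12, 6.2, -20.5, -0.29, 1.35, -0.08, 0], [-13.7, 6.9, -23.1, -0.327, 1.558, -0.092, 0]]]}}

```text
clock: 4.5
position: [0.6075, 0.0854, 0.188]
tool_rot: [-3.123, 0.612, 1.83]
force: [0.2, 0.5, -1.5]
grip_width: 0.0312
```

```bash
python3 - <<'E'
from h import *
p,Rp=tool_for(SEAT-.17*bx+.10*UP); st(); row(p,Rp)
E
```

```text
{'clock': 4.5, 'qpos': [0.607, 0.985, -0.804, 1.504, -0.304, 1.141, 0.397], 'position': [0.607, 0.085, 0.188], 'force': [0.242, 0.549, -1.478], 'grip_width': 0.031}
[-0.04, 0.03, -0.17] [-0.021, 0.087, -0.005]
```

>>> {"fn": "step_arm", "kwargs": {"targets": [[[0, 0, -0.15, -0.021, 0.087, -0.005, 0], [0, 0, -0.15, -0.021, 0.087, -0.005, 0], [0, 0, -0.15, -0.021, 0.087, -0.005, 0]]]}}

```text
clock: 4.8
position: [0.6069, 0.086, 0.1876]
tool_rot: [-3.138, 0.526, 1.836]
force: [-0.1, 0.0, -0.5]
grip_width: 0.0314
```

```bash
python3 - <<'E'
from h import *
st();print(fig().round(4))
a=save('top','t2.png');b=save('side','s2.png')
p,Rp=tool_for(SEAT-.17*bx+.10*UP);row(p,Rp)
p,Rp=tool_for(SEAT-.12*bx+.025*UP);row(p,Rp)
cv2.imwrite('pics/c4.png',np.hstack([cv2.resize(a[80:280,100:300],(400,400)),cv2.resize(b[140:400,180:440],(400,400))])[:,:,::-1])
E
```

```text
{'clock': 4.8, 'qpos': [0.632, 1.037, -0.831, 1.483, -0.329, 1.177, 0.438], 'position': [0.607, 0.086, 0.188], 'force': [-0.13, 0.035, -0.505], 'grip_width': 0.031}
[[ 0.2613  0.9653  0.0026  0.6056]
 [-0.9653  0.2613  0.0017  0.0901]
 [ 0.001  -0.003   1.      0.128 ]
 [ 0.      0.      0.      1.    ]]
[-0.05, 0.03, 0.02] [0.0, 0.003, 0.001]
[8.04, 0.03, 3.98] [0.0, 0.003, 0.001]
```

View pics/c4.png

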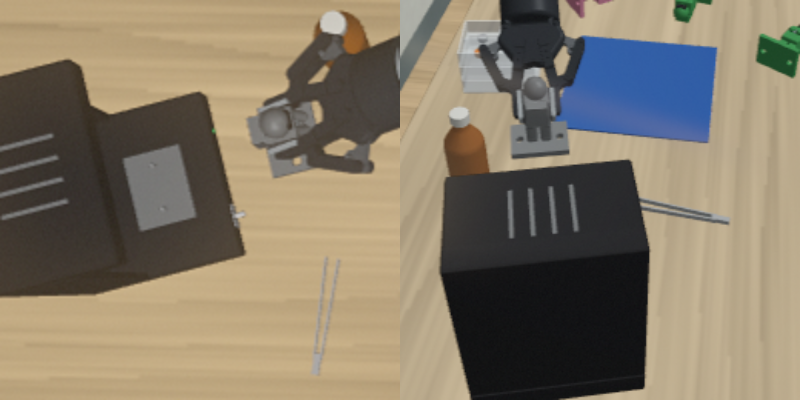

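```bash
cat >> h.py <<'E'
def corners(F,z=.008):
    return [(F@[a*.027,b*.036,z,1])[:3] for a,b in ((1,1),(1,-1),(-1,-1),(-1,1))]
def overlay(n,im,x0,y0,w,h,k,fn,F=None):
    F=fig() if F is None else F
    c=cv2.resize(im[y0:y0+h,x0:x0+w],None,fx=k,fy=k,interpolation=cv2.INTER_CUBIC)[:,:,::-1].copy()
    c=np.clip(255*(c/255.)**.6,0,255).astype('uint8')
    P=[((proj(n,p)-[x0,y0]+.5)*k-.5) for z in (.008,) for p in corners(F,z)]
    cv2.polylines(c,[np.round(P).astype(int)],True,(0,0,255),1)
    for s in(1,-1):
        q=((proj(n,(F@[0,s*.025,.008,1])[:3])-[x0,y0]+.5)*k-.5); cv2.circle(c,tuple(np.round(q).astype(int)),4,(0,255,255),1)
    cv2.imwrite('pics/'+fn,c)
E
python3 - <<'E'
from h import *
a=cv2.imread('pics/t2.png')[:,:,::-1];b=cv2.imread('pics/s2.png')[:,:,::-1]
overlay('top',a,205,110,80,70,5,'o1.png');overlay('side',b,230,170,80,80,5,'o2.png')
x=cv2.imread('pics/o1.png');y=cv2.imread('pics/o2.png')[:350];cv2.imwrite('pics/o3.png',np.hstack([x,y]))
E
```

```text
(no output)
```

View pics/o3.png

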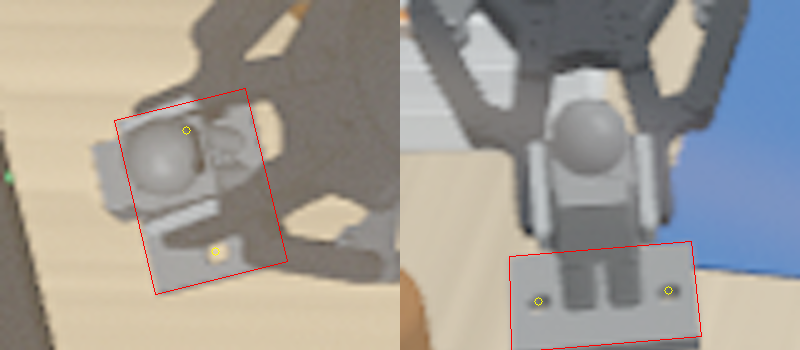

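The predicted plate outline and holes (yellow) match both views to about 1 mm. Next I'll advance low towards the box front.

>>> {"fn": "step_arm", "kwargs": {"targets": [[[4, 0, 1, 0, 0.003, 0, 0], [6, 0, 2.5, 0, 0.003, 0, 0], [8, 0, 4, 0, 0.003, 0, 0], [8, 0, 4, 0, 0.003, 0, 0], [8, 0, 4, 0, 0.003, 0, 0]]]}}

```text
clock: 5.4
position: [0.5947, 0.1338, 0.1158]
tool_rot: [3.141, 0.526, 1.835]
force: [0.7, 0.7, -0.2]
grip_width: 0.0317
```

```bash
sed -i 's/^SEAT=.*/SEAT=np.array([.562,.2537,.03])/' h.py; python3 - <<'E'
from h import *
st();F=fig();print(F[:3,3])
p,Rp=tool_for(SEAT+.022*UP);row(p,Rp)
p,Rp=tool_for(SEAT-.06*bx+.022*UP);row(p,Rp)
E
```

```text
{'clock': 5.4, 'qpos': [0.577, 1.124, -0.82, 1.547, -0.316, 1.023, 0.484], 'position': [0.595, 0.134, 0.116], 'force': [0.705, 0.727, -0.18], 'grip_width': 0.032}
[0.59362032 0.1378978  0.0562272 ]
[10.59, -0.02, -5.66] [0.001, 0.001, 0.001]
[5.4, -0.02, -2.65] [0.001, 0.001, 0.001]
```

>>> {"fn": "step_arm", "kwargs": {"targets": [[[2.7, 0, -1.3, 0.001, 0.001, 0.001, 0], [5.4, 0, -2.65, 0.001, 0.001, 0.001, 0], [8, 0, -4.1, 0.001, 0.001, 0.001, 0], [10, 0, -5.3, 0.001, 0.001, 0.001, 0], [10.6, 0, -5.65, 0.001, 0.001, 0.001, 0], [10.6, 0, -5.65, 0.001, 0.001, 0.001, 0], [10.6, 0, -5.65, 0.001, 0.001, 0.001, 0]]]}}

```text
clock: 6.1
position: [0.5644, 0.2484, 0.1119]
tool_rot: [3.14, 0.526, 1.832]
force: [1.1, -0.1, -1.1]
grip_width: 0.0315
```

```bash
python3 - <<'E'
from h import *
st();F=fig();print(F.round(4))
p,Rp=tool_for(SEAT+.022*UP);row(p,Rp)
a=save('top','t3.png');b=save('side','s3.png')
overlay('top',a,130,130,100,90,5,'o4.png')
E
```

```text
{'clock': 6.1, 'qpos': [0.462, 1.119, -0.874, 1.668, -0.372, 0.802, 0.447], 'position': [0.564, 0.248, 0.112], 'force': [1.077, -0.119, -1.067], 'grip_width': 0.032}
[[ 0.2601  0.9656 -0.0015  0.5634]
 [-0.9656  0.2601  0.0013  0.2525]
 [ 0.0016  0.0012  1.      0.0523]
 [ 0.      0.      0.      1.    ]]
[0.14, -0.09, -0.04] [0.0, 0.002, -0.002]
```

View pics/o4.png

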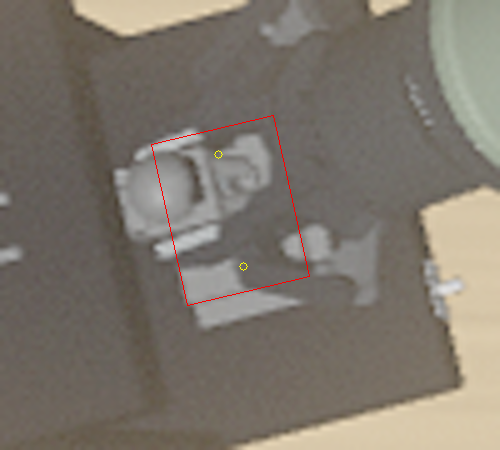

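>>> {"fn": "step_arm", "kwargs": {"targets": [[[0.14, -0.09, -0.04, 0, 0.002, -0.002, 0], [0.14, -0.09, -0.04, 0, 0.002, -0.002, 0], [0.39, -0.09, 0.4, 0, 0.002, -0.002, 0], [0.59, -0.09, 0.74, 0, 0.002, -0.002, 0], [0.59, -0.09, 0.74, 0, 0.002, -0.002, 0]]]}}

```text
clock: 6.7
position: [0.5628, 0.2493, 0.1014]
tool_rot: [-3.14, 0.524, 1.835]
force: [0.2, 0.0, -1.0]
grip_width: 0.0317
```

```bash
python3 - <<'E'
from h import *
st();F=fig();print(F.round(4))
p,Rp=tool_for(SEAT+.008*UP);row(p,Rp)
p,Rp=tool_for(SEAT+.000*UP);row(p,Rp)
E
```

```text
{'clock': 6.7, 'qpos': [0.459, 1.137, -0.869, 1.668, -0.368, 0.794, 0.456], 'position': [0.563, 0.249, 0.101], 'force': [0.156, 0.033, -0.977], 'grip_width': 0.032}
[[ 2.614e-01  9.652e-01  1.600e-03  5.616e-01]
 [-9.652e-01  2.614e-01 -5.000e-04  2.535e-01]
 [-9.000e-04 -1.400e-03  1.000e+00  4.180e-02]
 [ 0.000e+00  0.000e+00  0.000e+00  1.000e+00]]
[0.2, 0.04, 0.32] [-0.001, -0.001, 0.0]
[0.6, 0.04, 1.02] [-0.001, -0.001, 0.0]
```

>>> {"fn": "step_arm", "kwargs": {"targets": [[[0.1, 0.03, 0.16, 0, 0, 0, 0], [0.2, 0.03, 0.32, 0, 0, 0, 0], [0.3, 0.03, 0.5, 0, 0, 0, 0], [0.3, 0.03, 0.5, 0, 0, 0, 0]]]}}

```text
clock: 7.1
position: [0.563, 0.2495, 0.0953]
tool_rot: [-3.14, 0.524, 1.835]
force: [0.4, -0.2, -0.0]
grip_width: 0.0316
```

```bash
python3 - <<'E'
from h import *
st();F=fig();print(F.round(4)); s=bot.observe(); print(s['moment'].round(3))
p,Rp=tool_for(SEAT+.000*UP);row(p,Rp)
E
```

```text
{'clock': 7.1, 'qpos': [0.457, 1.147, -0.866, 1.665, -0.365, 0.79, 0.461], 'position': [0.563, 0.249, 0.095], 'force': [0.402, -0.151, -0.011], 'grip_width': 0.032}
[[ 2.614e-01  9.652e-01  1.800e-03  5.617e-01]
 [-9.652e-01  2.614e-01 -5.000e-04  2.537e-01]
 [-1.000e-03 -1.600e-03  1.000e+00  3.570e-02]
 [ 0.000e+00  0.000e+00  0.000e+00  1.000e+00]]
[-1.023 -0.286  0.009]
[0.28, 0.02, 0.49] [-0.002, -0.001, 0.0]
```

There is no contact force even though the plate underside is at z = 35.7 mm, below the 42 mm pin tips, so the holes are over the pins. I'll seat it now.

>>> {"fn": "step_arm", "kwargs": {"targets": [[[0.1, 0.02, 0.17, 0, 0, 0, 0], [0.2, 0.02, 0.33, 0, 0, 0, 0], [0.25, 0.02, 0.43, 0, 0, 0, 0], [0.27, 0.02, 0.47, 0, 0, 0, 0], [0.27, 0.02, 0.47, 0, 0, 0, 0]]]}}

```text
clock: 7.6
position: [0.5631, 0.2495, 0.0898]
tool_rot: [-3.14, 0.524, 1.835]
force: [-0.6, -0.5, -0.4]
grip_width: 0.0312
```

```bash
python3 - <<'E'
from h import *
st();F=fig();print(F[:3,3].round(4)); s=bot.observe(); print(s['moment'].round(3))
E
```

```text
{'clock': 7.6, 'qpos': [0.455, 1.156, -0.863, 1.663, -0.362, 0.786, 0.465], 'position': [0.563, 0.25, 0.09], 'force': [-0.618, -0.452, -0.442], 'grip_width': 0.031}
[0.5619 0.2538 0.0302]
[-1.098 -0.319  0.032]
```

>>> {"fn": "step_arm", "kwargs": {"targets": [[[0.05, 0, 0.09, 0, 0, 0, 0], [0.05, 0, 0.09, 0, 0, 0, 0], [0.05, 0, 0.09, 0, 0, 0, 0]]]}}

```text
clock: 7.9
position: [0.5633, 0.2496, 0.0896]
tool_rot: [-3.14, 0.523, 1.835]
force: [-0.1, -4.1, 8.6]
grip_width: 0.0316
```

Contact: 8.6 N upward, with the plate at floor height. I'll release.

>>> {"fn": "step_arm", "kwargs": {"targets": [[[0, 0, 0, 0, 0, 0, 0.45], [0, 0, 0, 0, 0, 0, 0.5], [0, 0, 0, 0, 0, 0, 0.7], [0, 0, 0, 0, 0, 0, 0.9], [0, 0, 0, 0, 0, 0, 0.9]]]}}

```text
clock: 8.4
position: [0.5632, 0.2497, 0.0896]
tool_rot: [-3.14, 0.523, 1.835]
force: [0.3, -0.2, -0.0]
grip_width: 0.0767
```

>>> {"fn": "step_arm", "kwargs": {"targets": [[[-1, 0, 0, 0, 0, 0, 0.9], [-2.5, 0, 0, 0, 0, 0, 0.9], [-5, 0, 0, 0, 0, 0, 0.9], [-8, 0, 0, 0, 0, 0, 0.9], [-12, 0, 0, 0, 0, 0, 0.9], [-15, 0, 0, 0, 0, 0, 0.9], [-18, 0, 0, 0, 0, 0, 0.9], [-18, 0, 0, 0, 0, 0, 0.9]]]}}

```text
clock: 9.2
position: [0.6064, 0.0942, 0.1813]
tool_rot: [3.14, 0.526, 1.828]
force: [0.5, 0.3, -1.0]
grip_width: 0.0767
```

```bash
python3 - <<'E'
from h import *
st()
F=np.eye(4);F[:3,:3]=np.column_stack([-bx,by_,UP]);F[:3,3]=SEAT
a=save('top','t4.png');b=save('side','s4.png')
overlay('top',a,130,130,100,90,5,'o5.png',F)
E
```

```text
{'clock': 9.2, 'qpos': [0.626, 1.043, -0.833, 1.497, -0.332, 1.149, 0.442], 'position': [0.606, 0.094, 0.181], 'force': [0.509, 0.31, -0.983], 'grip_width': 0.077}
```

View pics/o5.png

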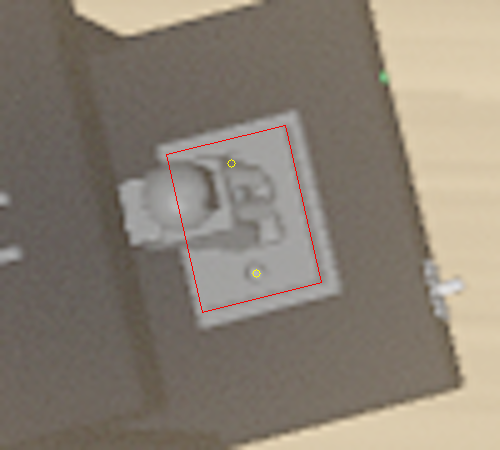

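View pics/t4.png

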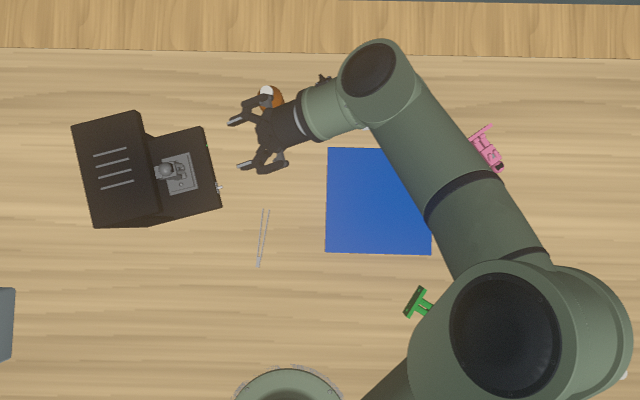

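Top view: the figurine stands on the pad with its plate on the predicted outline, and the visible hole at crop (256,273) has the pin in it. Tweezers and bottle cap are where they were. The arm hides the trays here, so I'll check the side view and a tighter zoom.

View pics/s4.png

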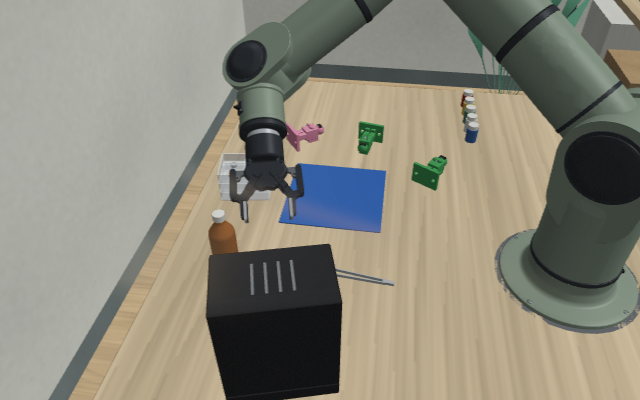

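```bash
python3 - <<'E'
from h import *
print(proj('top',SEAT+[0,0,.088]))
a=cv2.imread('pics/top0.png').astype(int)
b=save('top','t5.png')[:,:,::-1].astype(int);c=cv2.imread('pics/t4.png').astype(int)
print('moved since t4',np.abs(b-c)[110:230,60:225].max(), )
s0=cv2.imread('pics/side0.png').astype(int);s1=save('side','s5.png')[:,:,::-1].astype(int)
for n,A,B,(x,y,w,h) in [('tweez',a,b,(250,205,25,65)),('bottle',s0,s1,(205,208,34,40)),('trays',s0,s1,(215,150,16,52))]:
    d=np.abs(A-B)[y:y+h,x:x+w].sum(2); print(n,d.mean(),(d>60).mean())
g=cv2.cvtColor(b[150:190,145:190].astype('uint8'),cv2.COLOR_BGR2GRAY);st()
cv2.imwrite('pics/z.png',cv2.resize(b[150:200,145:205].astype('uint8'),None,fx=10,fy=10,interpolation=cv2.INTER_CUBIC))
E
```

```text
[165.74560781 169.0419346 ]
moved since t4 25
tweez 86.6603076923077 1.0
bottle 17.33529411764706 0.0
trays 28.89783653846154 0.06370192307692307
{'clock': 9.4, 'qpos': [0.621, 1.046, -0.835, 1.503, -0.332, 1.146, 0.442], 'position': [0.604, 0.099, 0.179], 'force': [-0.697, 1.184, -0.726], 'grip_width': 0.077}
```

View pics/z.png

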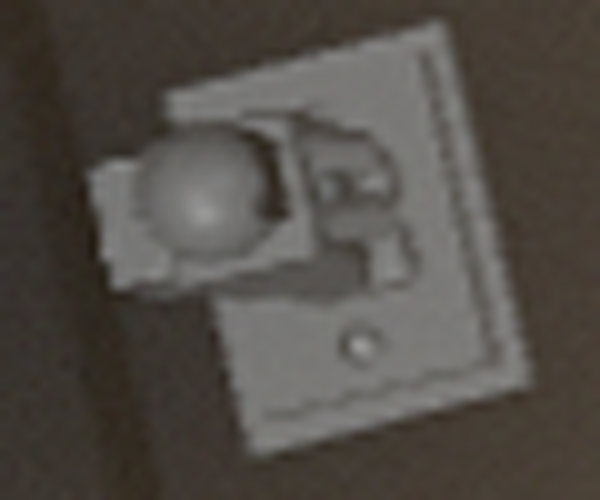

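The pin shows inside its hole, and the helmet is at about (165,169) against a predicted (165.7,169.0), so the figurine is upright. The tweezers region changed evenly in brightness while their outline stayed at (258–268, 209–265), so that is shading. I'll settle briefly and hand in.

>>> {"fn": "step_arm", "kwargs": {"targets": [[[-2, 0, 0, 0, 0, 0, 0.9], [-2, 0, 0, 0, 0, 0, 0.9], [-2, 0, 0, 0, 0, 0, 0.9], [-2, 0, 0, 0, 0, 0, 0.9]]]}}

```text
clock: 9.8
position: [0.6076, 0.0836, 0.1891]
tool_rot: [-3.139, 0.522, 1.837]
force: [0.1, 0.3, -0.0]
grip_width: 0.0767
```

```bash
python3 - <<'E'
from h import *
st(); print(bot.observe()['qd'].round(3)); print(bot.job_done())
E
```

```text
{'clock': 9.8, 'qpos': [0.635, 1.039, -0.832, 1.477, -0.329, 1.187, 0.439], 'position': [0.608, 0.084, 0.189], 'force': [0.132, 0.305, -0.049], 'grip_width': 0.077}
[-0.001 -0.     0.002 -0.002  0.     0.004 -0.   ]
the job is handed in; nothing more can be done
None
```

The grey figurine is standing upright in the curing box, facing out, with its plate on the floor over both pins. It has been released, and I handed the job in at 9.8 s; no verdict is reported.

I gripped the torso from above with the tool tilted 30° and turned it upright in the air. I then slid it in under the hood, lowered it until it touched down (8.6 N), opened the gripper and backed straight out.

**Last checks:**
- **Seating:** The plate underside came to the box floor, about 30 mm. The plate lies on the outline predicted for the seat, and one pin shows in its hole. The other hole is hidden from the cameras.
- **Upright and still:** The helmet is within about 1 px of its predicted upright position, and the picture did not change beyond noise between the last two top views.
- **Bystanders:** The bottle's pixels were unchanged, and the tray strip I compared had only slight differences (6% of it). The trays are partly hidden by the arm, but the visible part is where it was.
- **One check disagreed:** The tweezers' pixel comparison came out high. By eye their outline is at the same pixels, so I put it down to shading, but I did not measure it further.

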